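# Loosen the knurled locking ring of a culture jar

## Robot

A 6-joint arm with a two-finger parallel gripper is mounted at the origin on the work surface. World frame = base frame: x ahead of the robot, y to its left, z up, the work surface at z = 0. Lengths are in m, angles in rad, forces in N, time in s.
With the tool pointing down it reaches from about 0.225 to 0.875 m from the base axis. Payload 3.4 kg.
Tool frame: the origin (TCP) lies between the finger pads; the fingertips stand 11 mm ahead of it and the grasp point (between the pads) lies 8 mm behind it; z points along the fingers, y is the direction in which the jaws open and shut (so a half turn about z gives the same grasp; the last joint's range is limited). The gripper opens to 85 mm and grips with 20 to 120 N. Pads are 22 mm wide; open, the fingers measure 114 mm over their backs; the gripper's body (76 mm by 85 mm) begins 54 mm behind the grasp point. The pads swing forward as they close: fully open they stand 13 mm farther back than shut.
Start: joints at [-1.272, 0.276, 1.505, -0, 1.361, -0.121], TCP at [0.234, -0.525, 0.242] pointing down, gripper open.
Joint ranges: [-2.89, 2.89], [-0.75, 2.08], [0.22, 2.7], [-1.18, 4.32], [0.11, 2.71], [-2.7, 2.7]. Speed limits (rad/s): [2.57, 2.57, 3.14, 3.14, 3.14, 3.14].

## Interface

Orientations are given as a unit quaternion [w, x, y, z].
In Python, from rig import manip gives the robot as it stands. The module is installed in compiled form; this text tells all that it offers.
- The arm moves only by the tool move_arm, never from a script. Its argument "series" is a list that holds one entry, the list of rows, each a list of 7 numbers: the shift along the world's x, y, z in m, then the turn, a rotation vector about the world's x, y, z in rad, then the finger opening in m, from 0 to 0.0854. A call has 1 to 20 rows; each row shifts and turns the commanded pose from where the row before left it; what a row does not reach is not made up. A row lasts 1/12 s, in which the tool goes at most 41.7 mm and 7.16 degrees, less where a joint would pass 70% of its speed; a pose out of reach is approached as far as the arm can. A call with a gripper value outside its range is refused whole. The fingers move at their own pace and stop on an object; "newtons" is the grip in N (left out, the last holds). Time passes only in rows, so rows that do not move let the fingers close. It gives the time, the measured TCP pose, the force and the opening at its end, in the units of the state.
- manip.get_state(): the state, without advancing time (a new reading comes with each control period).
- manip.get_image(name): name is "side" or "top"; returns a dict with "color" (480x640x3 uint8, red, green, blue), "fx", "fy", "cx", "cy" (pixels), "R" (3x3) and "t" (3): a world point X has camera coordinates R X + t. Camera axes: x right, y down, z forward; pixel columns grow to the right and rows downward; lengths in m; the calibration is good to about 2 mm. A picture is of the moment at which its call begins. There is no depth.
- manip.sign_off(): hands the job in, once; it reports no verdict.
The state is a dict: "clock": time; "qpos": joint angles; "qd": joint speeds; "effort": joint torques, N m; "position": TCP position; "ee_rot": TCP orientation; "contact_force": force on the tool from outside, world axes, zero at the start; "moment": the same for the moment, N m; "width": finger opening in m.
Only numpy, scipy, OpenCV 4.12 (cv2) and the standard library are available. Lean on these libraries where they do the work, as an engineer would, in place of code of your own. Each camera call takes 0.05 s, during which the arm holds its last target.

## Task

Loosen the knurled locking ring of the culture jar with your fingertips: push against the rim and roll it anticlockwise, seen from above, until its red mark has come round to the white pointer on the lid for the second time, and leave it there in line with the pointer. Do not grip or press on the lid or its knob, and neither pick up nor push about anything else on the bench.

Things in the scene. Friction and masses are not known exactly. Their poses are not given: they have to be found in the camera images.
- ring (a joint): Angle of the locking ring, rad: grows as it turns anticlockwise from above (loosens), counting on through the turns. 0: fully tight, red mark at the white pointer; 6.28: mark at the pointer the first time; 12.57: the second time. Stops at 0 and 18.8; starts between 1.6 and 5.2. Turns in place without rising, steady drag 0.06 N m (about 1 N at the rim); stays where it is left.
- ring_centre (a point): Centre of the aluminium ring, on its upright axis at mid-height of the rim, 86 mm above the table; x points to the white pointer, z up. Ring 22 mm tall (75 to 97 mm above the table), 121 mm across over its knurling: 36 upright ribs 2.5 mm proud, 10 mm apart. The fixed steel jar below is narrower (109 mm) down to a base plate 150 x 150 x 8 mm, so there is room outside the rim all round.
- pointer (a point): Near the outer end of the white line (20 x 7 mm, radial) on top of the fixed dark lid inside the ring, 40 mm from the axis, 99 mm above the table; it does not turn.
- mark (a point): Middle of the red mark (13 x 10 mm, radial) on the ring's flat top, 51.5 mm from the axis, 98 mm above the table; it turns with the ring and lies just outside the white pointer when they are in line.
- lid: Dark steel lid of the jar, 87 mm across, fixed inside the ring with its top level with the ring's top, with a black knob 32 mm wide in the middle, its top 121 mm above the table. Origin on the axis at table height. To be left alone.
- lamp: Loose bystander: clear glass spirit lamp, squat, 84 mm wide, 66 mm tall, unlit. Origin at the centre of its underside.
- lamp_cap: Loose bystander: aluminium lamp cap, a cone 42 mm wide and 38 mm tall. Origin at the centre of its underside.
- dish: Loose bystander: closed flat yellow culture dish, 94 mm wide, 17 mm tall. Origin at the centre of its underside.
- matchbox: Loose bystander: small blue and brown cardboard box, 53 x 36 x 15 mm. Origin at the centre of its underside.
- beaker: Loose bystander: empty clear glass beaker, 80 mm wide, 100 mm tall. Origin at the centre of its underside.
- vial_block: Loose bystander: white block 100 x 60 x 35 mm with six amber vials with black caps fixed in it, 65 mm tall in all. Origin at the centre of its underside.
- reagent: Loose bystander: amber glass bottle with a blue cap, 60 mm wide, 130 mm tall. Origin at the centre of its underside.

How it is judged:
On the way, in this order (a step that is already met when the one before it is completed fails the run):
1. a finger on the rim has turned the red mark past the white pointer for the first time (value of joint ring between 6.3 and 12.916 rad and contact force between ring and the fingers above 0.3 N), for 0.05 s.
2. the red mark has come round to the pointer for the second time (value of joint ring between 12.216 and 12.916 rad), for 0.1 s.
At the end, for the whole second after the job is handed in: The ring stands at rest at its second arrival at the pointer: joint at 12.57 within 0.35 rad (20 degrees), and every loose thing still stands within 30 mm of where it was (all of step 2 and velocity of joint ring between -0.05 and 0.05 rad/s and distance of each of lamp, lamp_cap, dish, matchbox, beaker, vial_block, reagent from where it was at the start of the episode below 0.03 m and angle between each of lamp, lamp_cap, dish, matchbox, beaker, vial_block, reagent's own z axis and vertical below 0.5 rad); the robot touches nothing.
It fails at once if the lid or its knob is gripped or pressed (more than 3 N) (contact force between lid and the fingers above 3 N).
It fails at once if a loose thing on the bench is lifted (15 mm), tipped or pushed more than 30 mm away (height (world z) of any of lamp, lamp_cap, dish, matchbox, beaker, vial_block, reagent above 0.015 m or distance of any of lamp, lamp_cap, dish, matchbox, beaker, vial_block, reagent from where it was at the start of the episode above 0.03 m or angle between any of lamp, lamp_cap, dish, matchbox, beaker, vial_block, reagent's own z axis and vertical above 0.5 rad).
It also fails if it takes over 72 s, if anything falls off the work surface, if the arm or the gripper's body presses on something with over 40 N, if the wrist force passes 120 N, or if a joint passes its speed limit or range.

## Working session

There is one attempt and no reset: what is moved stays moved. The work goes in short steps, Python scripts to look and compute and a tool call to move; the robot and the scene stay as the last step left them, time stands still between calls to the robot, and variables do not carry over. Pictures are saved under pics/ and viewed, and the job is handed in when it is done.

Besides the shell and the picture viewer there is one more tool, called after "Emit:" by a JSON object that holds its "fn" and its "kwargs", one argument or row to a line. move_arm: Moves the arm, as the interface text tells. Its arguments: {"type":"object","properties":{"series":{"type":"array"},"newtons":{"type":"number"}},"required":["series"]}

```bash
mkdir -p pics
cat > h.py <<'E'
from rig import manip
import cv2,numpy as np
def snap(tag):
    o={}
    for n in("top","side"):
        d=manip.get_image(n);o[n]=d
        cv2.imwrite(f"pics/{tag}_{n}.png",d["color"][:,:,::-1])
        np.savez(f"pics/{tag}_{n}.npz",**d)
    return o
def proj(d,X):
    c=d["R"]@np.array(X,float)+d["t"];return np.array([d["fx"]*c[0]/c[2]+d["cx"],d["fy"]*c[1]/c[2]+d["cy"]])
def back(d,u,v,z):
    r=np.array(d["R"]).T@np.array([(u-d["cx"])/d["fx"],(v-d["cy"])/d["fy"],1]);o=-np.array(d["R"]).T@np.array(d["t"])
    return o+r*(z-o[2])/r[2]
E
python3 - <<'E'
from h import *
o=snap("a")
for n in o: print(n,{k:np.round(o[n][k],3).tolist() for k in o[n] if k!="color"})
print(manip.get_state())
E
```

```text
top {'fx': 546.222, 'fy': 546.222, 'cx': 323.711, 'cy': 241.5, 'R': [[-0.103, -0.995, -0.001], [-0.972, 0.101, -0.21], [0.209, -0.021, -0.978]], 't': [0.042, 0.6, 1.308]}
side {'fx': 582.933, 'fy': 582.933, 'cx': 322.721, 'cy': 234.585, 'R': [[0.726, -0.687, -0.014], [-0.528, -0.545, -0.652], [0.44, 0.481, -0.758]], 't': [-0.411, 0.347, 1.335]}
{'clock': 0.1, 'qpos': array([-1.27200947e+00,  2.76520319e-01,  1.50598205e+00, -2.16345374e-05,
        1.36072039e+00, -1.20984668e-01]), 'qd': array([-0.00062519, -0.0025371 , -0.00390063, -0.00079919,  0.00103074,
       -0.0004239 ]), 'effort': array([ 1.49683154e-03, -4.17701411e+01, -2.46403491e+01, -2.81657867e-04,
        5.84423091e-03, -1.19546314e-05]), 'position': array([ 0.2342053 , -0.52464877,  0.24154248]), 'ee_rot': array([-8.10897780e-04,  9.78053926e-01,  2.08350316e-01, -8.28997679e-05]), 'contact_force': array([ 0.35209328, -0.35565941,  0.02064784]), 'moment': array([ 0.00446837, -0.02411539, -0.036057  ]), 'width': 0.0852831843017971}
```

View pics/a_top.png

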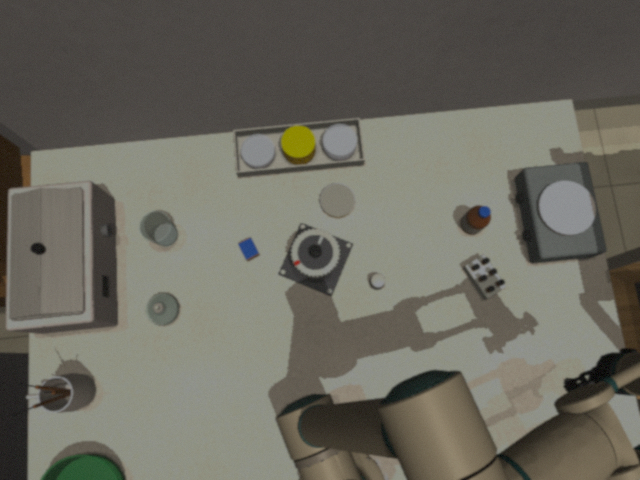

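View pics/a_side.png

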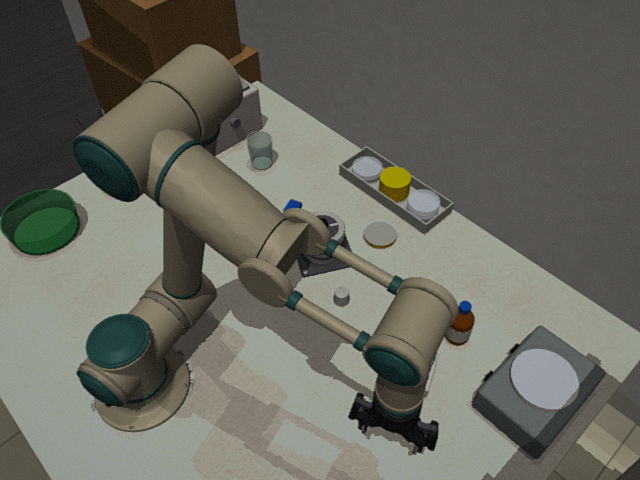

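Run:
```python
from h import *
t=dict(np.load("pics/a_top.npz"));s=dict(np.load("pics/a_side.npz"))
a=cv2.resize(t["color"][200:310,230:400],None,fx=4.7,fy=4.7,interpolation=cv2.INTER_CUBIC)
cv2.imwrite("pics/a_zt.png",a[:,:,::-1])
b=cv2.resize(s["color"][180:320,270:420],None,fx=4,fy=4,interpolation=cv2.INTER_CUBIC)
cv2.imwrite("pics/a_zs.png",b[:,:,::-1])
```

```text
(no output)
```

View pics/a_zt.png

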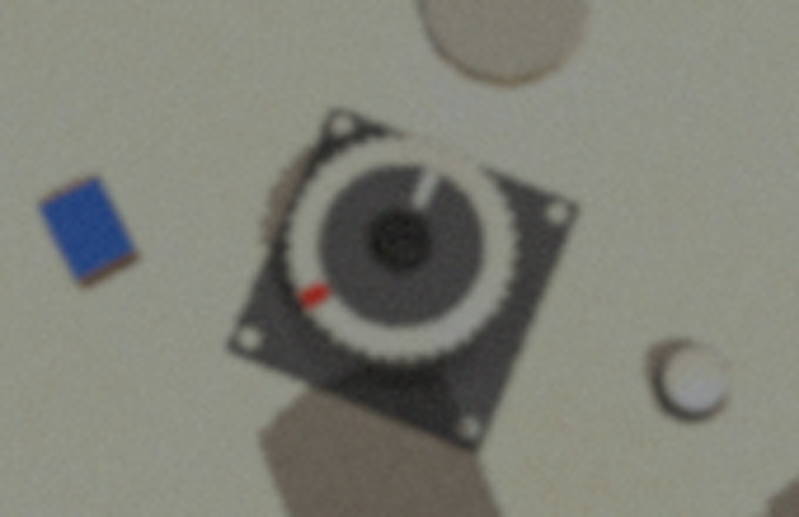

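View pics/a_zs.png

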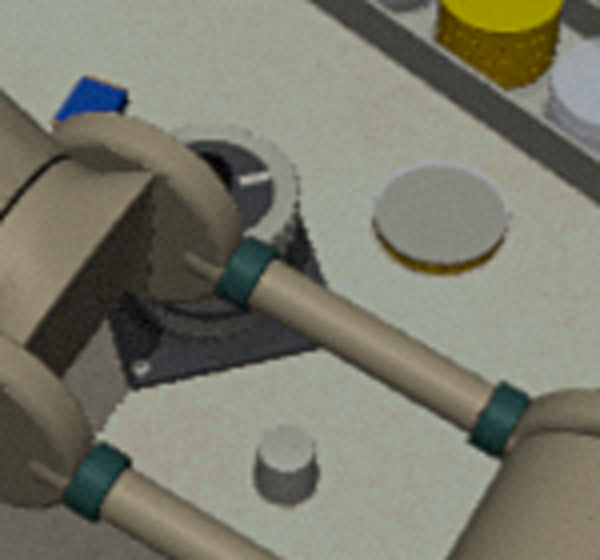

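Run:
```python
from h import *
t=dict(np.load("pics/a_top.npz"));s=dict(np.load("pics/a_side.npz"))
Z=lambda x,y:(230+(x+.5)/4.7-.5,200+(y+.5)/4.7-.5)
S=lambda x,y:(270+(x+.5)/4-.5,180+(y+.5)/4-.5)
# ring outline
hsv=cv2.cvtColor(t["color"],cv2.COLOR_RGB2HSV)
for nm,p,z in [("ring",(402,248),.097),("lidc",(401,246),.097),("pointer",(427,187),.099),("mark",(315,295),.098),("dish",(505,20),.017),("matchbox",(87,230),.015),("cap",(693,380),.038)]:
    print(nm,np.round(back(t,*Z(*p),z),4))
print("pointer triangulated:")
A=[];
for d,p in((t,Z(427,187)),(s,S(253,179))):
    P=np.hstack([d["R"],d["t"].reshape(3,1)]);K=np.array([[d["fx"],0,d["cx"]],[0,d["fy"],d["cy"]],[0,0,1]]);A.append((K@P,np.array(p)))
X=cv2.triangulatePoints(A[0][0],A[1][0],A[0][1].reshape(2,1),A[1][1].reshape(2,1));print((X[:3]/X[3]).ravel())
# overlay fitted circles
c=back(t,*Z(402,248),.097)
im=cv2.resize(t["color"][200:310,230:400],None,fx=4.7,fy=4.7,interpolation=cv2.INTER_CUBIC)[:,:,::-1].copy()
for r,z in((.0605,.097),(.0435,.097),(.016,.121)):
    for a in np.linspace(0,2*np.pi,200):
        u=proj(t,[c[0]+r*np.cos(a),c[1]+r*np.sin(a),z]);q=((u-[230,200]+.5)*4.7-.5).astype(int);cv2.circle(im,tuple(int(x) for x in q),1,(0,255,0),-1)
cv2.imwrite("pics/a_ov.png",im)
```

```text
ring [0.5689 0.0041 0.097 ]
lidc [0.57   0.0045 0.097 ]
pointer [ 0.5994 -0.0121  0.099 ]
mark [0.5488 0.0512 0.098 ]
dish [ 0.7083 -0.0667  0.017 ]
matchbox [0.613  0.1758 0.015 ]
cap [ 0.4926 -0.1441  0.038 ]
pointer triangulated:
[ 0.59686293 -0.01067395  0.09947984]
```

View pics/a_ov.png

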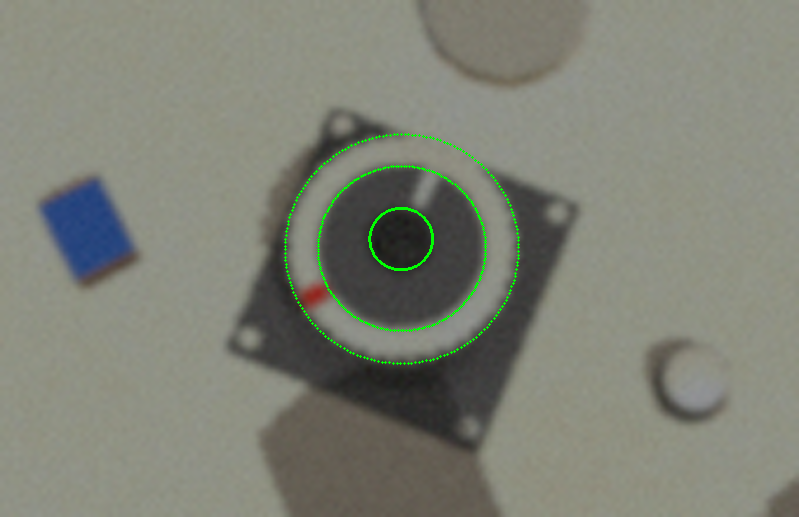

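Emit:
{"fn": "move_arm", "kwargs": {
  "series": [
    [[0.022,0.0254,0,0,0,-0.0718,0],[0.022,0.0254,0,0,0,-0.0718,0],[0.022,0.0254,0,0,0,-0.0718,0],[0.022,0.0254,0,0,0,-0.0718,0],[0.022,0.0254,0,0,0,-0.0718,0],[0.022,0.0254,0,0,0,-0.0718,0],[0.022,0.0254,0,0,0,-0.0718,0],[0.022,0.0254,0,0,0,-0.0718,0],[0.022,0.0254,0,0,0,-0.0718,0],[0.022,0.0254,0,0,0,-0.0718,0],[0.022,0.0254,0,0,0,-0.0718,0],[0.022,0.0254,0,0,0,-0.0718,0],[0.022,0.0254,0,0,0,-0.0718,0],[0.022,0.0254,0,0,0,-0.0718,0],[0.022,0.0254,0,0,0,-0.0718,0],[0.022,0.0254,0,0,0,-0.0718,0],[0.022,0.0254,0,0,0,-0.0718,0],[0.022,0.0254,0,0,0,-0.0718,0],[0,0,0,0,0,0,0],[0,0,0,0,0,0,0]]
  ],
  "newtons": 60
}}

```text
clock: 1.77
position: [0.6309, -0.0664, 0.2412]
ee_rot: [0.0, 0.907, -0.421, -0.001]
contact_force: [0.4, 0.1, 0.5]
width: -0.0001
```

```bash
cat >> h.py <<'E'
from scipy.spatial.transform import Rotation as Ro
def st():
    s=manip.get_state();q=s["ee_rot"];M=Ro.from_quat([q[1],q[2],q[3],q[0]]).as_matrix()
    print("t",round(s["clock"],2),"pos",np.round(s["position"],4),"xaxis yaw",round(np.degrees(np.arctan2(M[1,0],M[0,0])),2),"z",np.round(M[:,2],3),"F",np.round(s["contact_force"],2),"M",np.round(s["moment"],2),"w",round(s["width"],4),"q",np.round(s["qpos"],3));return s
E
python3 - <<'E'
from h import *
st();o=snap("b")
for n,(r0,r1,c0,c1) in {"top":(180,330,210,410),"side":(120,320,230,480)}.items():
    cv2.imwrite(f"pics/b_z{n}.png",cv2.resize(o[n]["color"][r0:r1,c0:c1],None,fx=3,fy=3,interpolation=cv2.INTER_CUBIC)[:,:,::-1])
E
```

```text
t 1.77 pos [ 0.6309 -0.0664  0.2412] xaxis yaw -49.8 z [-0.002  0.    -1.   ] F [0.43 0.11 0.45] M [ 0.04  0.06 -0.02] w -0.0001 q [-0.214  0.367  1.371 -0.     1.405  2.226]
```

View pics/b_ztop.png

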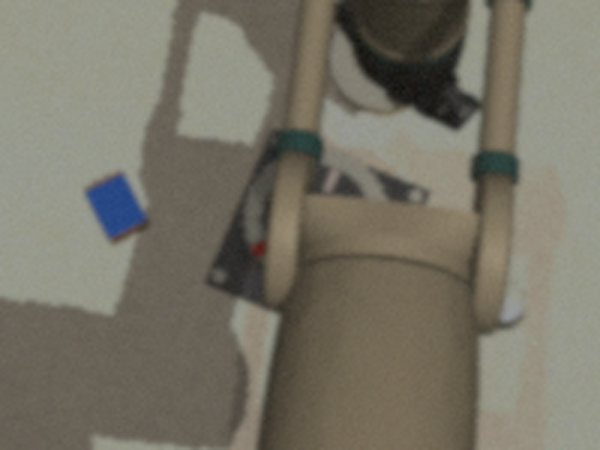

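View pics/b_zside.png

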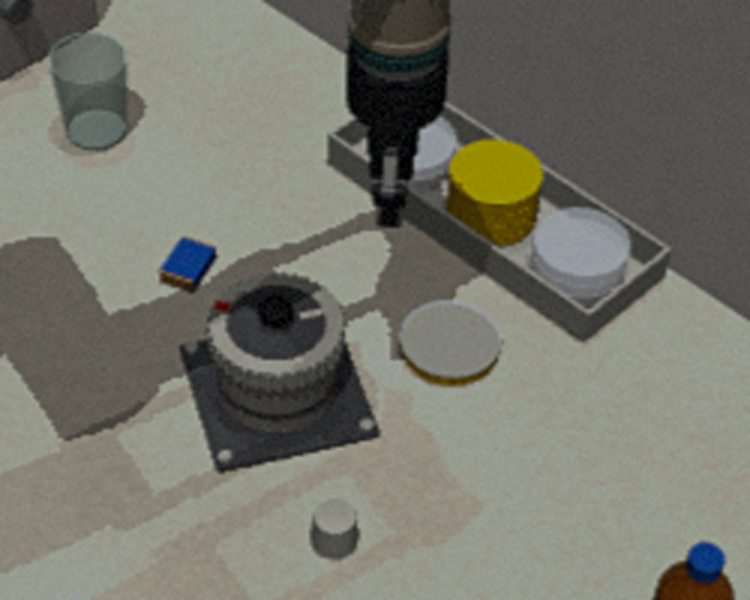

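Run:
```python
from h import *
s=dict(np.load("pics/b_side.npz"))
im=cv2.resize(s["color"][180:280,275:375],None,fx=6,fy=6,interpolation=cv2.INTER_CUBIC)[:,:,::-1].copy()
for c,col in(((.5695,.004),(0,255,0)),((.568,.0048),(255,0,255))):
  for r,z in((.0605,.097),(.0435,.097),(.016,.121)):
    for a in np.linspace(0,2*np.pi,150):
        u=proj(s,[c[0]+r*np.cos(a),c[1]+r*np.sin(a),z]);q=((u-[275,180]+.5)*6-.5)
        cv2.circle(im,tuple(int(x) for x in q),1,col,-1)
cv2.imwrite("pics/b_ov.png",im)
```

```text
(no output)
```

View pics/b_ov.png

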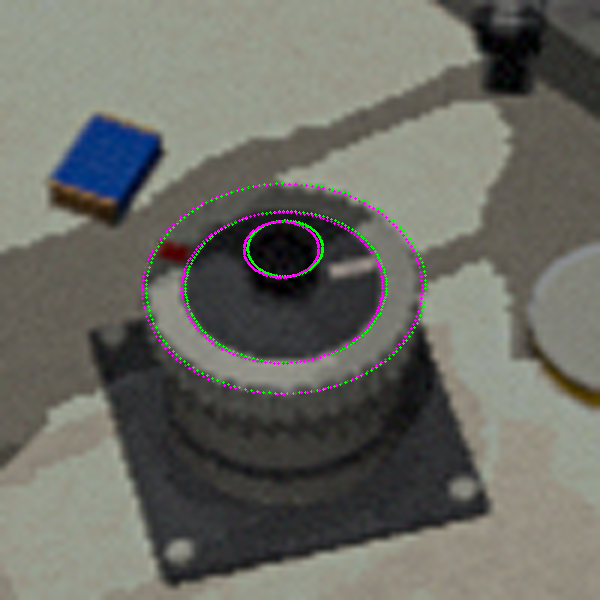

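Emit:
{"fn": "move_arm", "kwargs": {
  "series": [
    [[0,0,-0.019,0,0,0,0],[0,0,-0.019,0,0,0,0],[0,0,-0.019,0,0,0,0],[0,0,-0.019,0,0,0,0],[0,0,-0.019,0,0,0,0],[0,0,-0.019,0,0,0,0],[0,0,-0.019,0,0,0,0],[0,0,-0.019,0,0,0,0],[-0.0032,0.0038,0,0,0,0,0],[-0.0032,0.0038,0,0,0,0,0],[-0.0032,0.0038,0,0,0,0,0],[-0.0032,0.0038,0,0,0,0,0],[0,0,0,0,0,0,0],[0,0,0,0,0,0,0]]
  ]
}}

```text
clock: 3.03
position: [0.6179, -0.0525, 0.0916]
ee_rot: [-0.0, 0.906, -0.422, 0.001]
contact_force: [0.1, -0.1, -0.1]
width: -0.0003
```

```bash
cat >> h.py <<'E'
C=np.array([.5687,.0044])
def rel():
    s=st();d=s["position"][:2]-C;r=np.hypot(*d);u=d/r;F=s["contact_force"][:2]
    print("polar",round(np.degrees(np.arctan2(d[1],d[0])),2),"r",round(r,4),"F_rad",round(F@u,2),"F_tan",round(F@[-u[1],u[0]],2));return s
def zoom(tag,n="side"):
    d=manip.get_image(n);r0,r1,c0,c1=(170,290,260,400) if n=="side" else (190,310,240,390)
    cv2.imwrite(f"pics/{tag}.png",cv2.resize(d["color"][r0:r1,c0:c1],None,fx=5,fy=5,interpolation=cv2.INTER_CUBIC)[:,:,::-1]);np.savez(f"pics/{tag}.npz",**d);return d
E
python3 - <<'E'
from h import *
rel();zoom("c")
E
```

```text
t 3.03 pos [ 0.6179 -0.0525  0.0916] xaxis yaw -49.96 z [ 0.002 -0.001 -1.   ] F [ 0.1  -0.12 -0.06] M [-0.01  0.05 -0.03] w -0.0003 q [-0.197  0.455  1.623 -0.     1.062  2.246]
polar -49.16 r 0.0752 F_rad 0.15 F_tan -0.0
```

View pics/c.png

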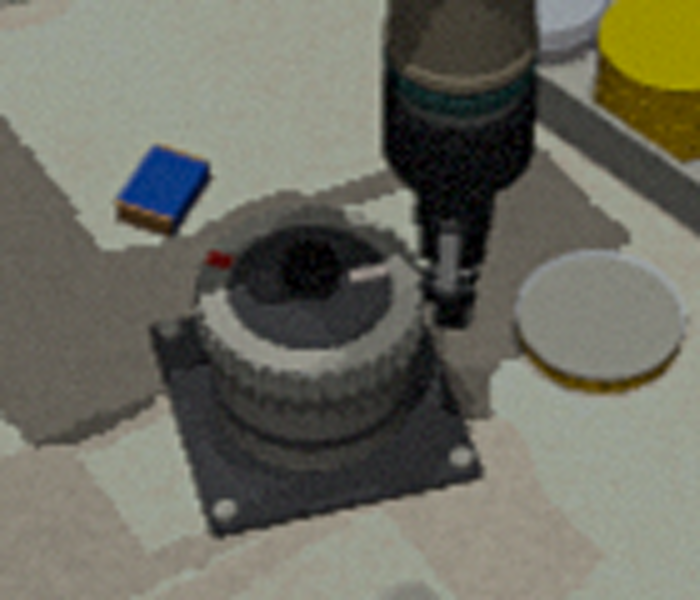

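Emit:
{"fn": "move_arm", "kwargs": {
  "series": [
    [[-0.0006,0.0008,-0.001,0,0,0,0],[-0.0006,0.0008,-0.001,0,0,0,0],[-0.0006,0.0008,-0.001,0,0,0,0],[-0.0006,0.0008,0,0,0,0,0],[-0.0006,0.0008,0,0,0,0,0],[-0.0006,0.0008,0,0,0,0,0],[0,0,0,0,0,0,0]]
  ]
}}

```text
clock: 3.67
position: [0.616, -0.05, 0.0874]
ee_rot: [0.001, 0.906, -0.422, 0.003]
contact_force: [2.6, -5.7, -3.4]
width: -0.0001
```

Run:
```python
from h import *
rel()
```

```text
t 3.67 pos [ 0.616  -0.05    0.0874] xaxis yaw -49.95 z [ 0.004 -0.004 -1.   ] F [ 2.57 -5.7  -3.36] M [-1.   -0.64  0.01] w -0.0001 q [-0.192  0.455  1.635 -0.004  1.047  2.253]
polar -49.03 r 0.0721 F_rad 5.99 F_tan -1.8
```

```bash
cat >> h.py <<'E'
def arc(f0,n,step,r0,r1):
    ph=np.radians(f0+step*np.arange(n+1));r=np.concatenate([[r0],np.full(n,r1)])
    P=np.stack([r*np.cos(ph),r*np.sin(ph)],1);P=np.round(P,4);D=np.diff(P,axis=0)
    print("["+", ".join(f"[{a:.4f}, {b:.4f}, 0, 0, 0, {np.radians(step):.4f}, 0]" for a,b in D)+"]")
E
python3 -c "
from h import *
arc(-49.5,14,5,.0684,.0675)"
```

```text
[[0.0037, 0.0047, 0, 0, 0, 0.0873, 0], [0.0040, 0.0044, 0, 0, 0, 0.0873, 0], [0.0035, 0.0047, 0, 0, 0, 0.0873, 0], [0.0031, 0.0050, 0, 0, 0, 0.0873, 0], [0.0027, 0.0052, 0, 0, 0, 0.0873, 0], [0.0022, 0.0055, 0, 0, 0, 0.0873, 0], [0.0017, 0.0056, 0, 0, 0, 0.0873, 0], [0.0013, 0.0058, 0, 0, 0, 0.0873, 0], [0.0007, 0.0058, 0, 0, 0, 0.0873, 0], [0.0002, 0.0059, 0, 0, 0, 0.0873, 0], [-0.0003, 0.0059, 0, 0, 0, 0.0873, 0], [-0.0008, 0.0058, 0, 0, 0, 0.0873, 0], [-0.0014, 0.0057, 0, 0, 0, 0.0873, 0], [-0.0018, 0.0056, 0, 0, 0, 0.0873, 0]]
```

Emit:
{"fn": "move_arm", "kwargs": {
  "series": [
    [[0.0037,0.0047,0,0,0,0.0873,0],[0.004,0.0044,0,0,0,0.0873,0],[0.0035,0.0047,0,0,0,0.0873,0],[0.0031,0.005,0,0,0,0.0873,0],[0.0027,0.0052,0,0,0,0.0873,0],[0.0022,0.0055,0,0,0,0.0873,0],[0.0017,0.0056,0,0,0,0.0873,0],[0.0013,0.0058,0,0,0,0.0873,0],[0.0007,0.0058,0,0,0,0.0873,0],[0.0002,0.0059,0,0,0,0.0873,0],[-0.0003,0.0059,0,0,0,0.0873,0],[-0.0008,0.0058,0,0,0,0.0873,0],[-0.0014,0.0057,0,0,0,0.0873,0],[-0.0018,0.0056,0,0,0,0.0873,0]]
  ]
}}

```text
clock: 4.83
position: [0.6377, 0.0286, 0.0876]
ee_rot: [0.0, 0.984, 0.176, 0.005]
contact_force: [9.4, 1.4, -5.2]
width: -0.0001
```

Run:
```python
from h import *
rel();zoom("d")
```

```text
t 4.83 pos [0.6377 0.0286 0.0876] xaxis yaw 20.23 z [ 0.01   0.001 -1.   ] F [ 9.41  1.36 -5.25] M [ 0.29 -1.55  0.04] w -0.0001 q [-0.065  0.479  1.591  0.002  1.061  1.151]
polar 19.32 r 0.0731 F_rad 9.33 F_tan -1.83
```

View pics/d.png

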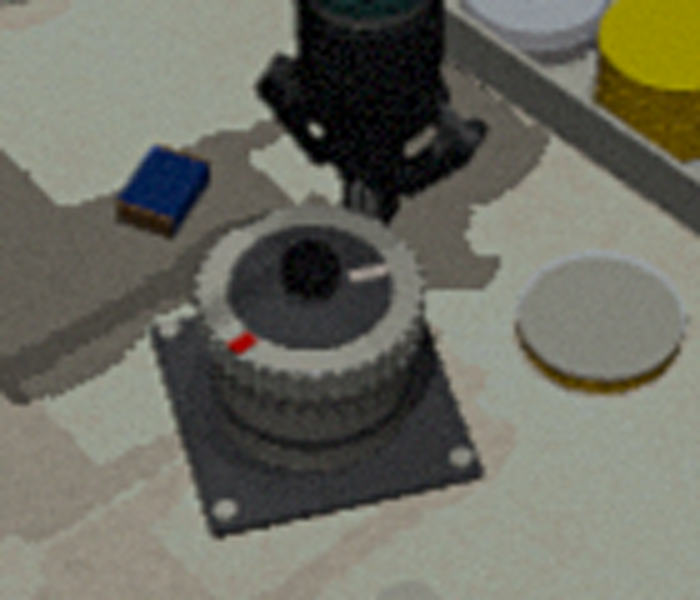

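```bash
cat >> h.py <<'E'
def ang(d,view=None):
    h=cv2.cvtColor(d["color"],cv2.COLOR_RGB2HSV);m=((h[...,0]<8)|(h[...,0]>172))&(h[...,1]>140)&(h[...,2]>50)
    q=proj(d,[C[0],C[1],.097]);yy,xx=np.nonzero(m);k=np.hypot(xx-q[0],yy-q[1])<35;xx,yy=xx[k],yy[k]
    if len(xx)<4: print("no mark",len(xx));return
    p=back(d,xx.mean(),yy.mean(),.098)[:2]-C;a=np.degrees(np.arctan2(p[1],p[0]))
    print("mark n",len(xx),"r",round(np.hypot(*p),4),"az",round(a,1),"rel. pointer(-28):",round((a+28)%360,1))
E
python3 -c "
from h import *
for f in('b_side','d','a_top'): ang(dict(np.load(f'pics/{f}.npz')))
arc(20.5,20,6,.0675,.0675)"
```

```text
mark n 13 r 0.0518 az 113.9 rel. pointer(-28): 141.9
mark n 14 r 0.0522 az -176.3 rel. pointer(-28): 211.7
mark n 15 r 0.0521 az 112.8 rel. pointer(-28): 140.8
[[-0.0028, 0.0065, 0, 0, 0, 0.1047, 0], [-0.0035, 0.0062, 0, 0, 0, 0.1047, 0], [-0.0041, 0.0057, 0, 0, 0, 0.1047, 0], [-0.0047, 0.0053, 0, 0, 0, 0.1047, 0], [-0.0052, 0.0048, 0, 0, 0, 0.1047, 0], [-0.0056, 0.0042, 0, 0, 0, 0.1047, 0], [-0.0061, 0.0036, 0, 0, 0, 0.1047, 0], [-0.0065, 0.0029, 0, 0, 0, 0.1047, 0], [-0.0067, 0.0022, 0, 0, 0, 0.1047, 0], [-0.0069, 0.0016, 0, 0, 0, 0.1047, 0], [-0.0070, 0.0008, 0, 0, 0, 0.1047, 0], [-0.0070, 0.0000, 0, 0, 0, 0.1047, 0], [-0.0071, -0.0006, 0, 0, 0, 0.1047, 0], [-0.0069, -0.0015, 0, 0, 0, 0.1047, 0], [-0.0067, -0.0021, 0, 0, 0, 0.1047, 0], [-0.0065, -0.0028, 0, 0, 0, 0.1047, 0], [-0.0062, -0.0035, 0, 0, 0, 0.1047, 0], [-0.0057, -0.0041, 0, 0, 0, 0.1047, 0], [-0.0053, -0.0047, 0, 0, 0, 0.1047, 0], [-0.0048, -0.0052, 0, 0, 0, 0.1047, 0]]
```

Emit:
{"fn": "move_arm", "kwargs": {
  "series": [
    [[-0.0028,0.0065,0,0,0,0.1047,0],[-0.0035,0.0062,0,0,0,0.1047,0],[-0.0041,0.0057,0,0,0,0.1047,0],[-0.0047,0.0053,0,0,0,0.1047,0],[-0.0052,0.0048,0,0,0,0.1047,0],[-0.0056,0.0042,0,0,0,0.1047,0],[-0.0061,0.0036,0,0,0,0.1047,0],[-0.0065,0.0029,0,0,0,0.1047,0],[-0.0067,0.0022,0,0,0,0.1047,0],[-0.0069,0.0016,0,0,0,0.1047,0],[-0.007,0.0008,0,0,0,0.1047,0],[-0.007,0,0,0,0,0.1047,0],[-0.0071,-0.0006,0,0,0,0.1047,0],[-0.0069,-0.0015,0,0,0,0.1047,0],[-0.0067,-0.0021,0,0,0,0.1047,0],[-0.0065,-0.0028,0,0,0,0.1047,0],[-0.0062,-0.0035,0,0,0,0.1047,0],[-0.0057,-0.0041,0,0,0,0.1047,0],[-0.0053,-0.0047,0,0,0,0.1047,0],[-0.0048,-0.0052,0,0,0,0.1047,0]]
  ]
}}

```text
clock: 6.55
position: [0.5146, 0.049, 0.0872]
ee_rot: [-0.003, 0.34, 0.94, 0.001]
contact_force: [-2.7, 3.2, 2.8]
width: 0.0001
```

Run:
```python
from h import *
rel();ang(zoom("e"));ang(zoom("e2","top"));arc(140.5,14,6,.0675,.0675)
```

```text
t 6.55 pos [0.5146 0.049  0.0872] xaxis yaw 140.26 z [-0.005  0.004 -1.   ] F [-2.72  3.24  2.78] M [ 0.66  0.49 -0.03] w 0.0001 q [-0.042  0.33   1.854  0.004  0.963 -0.922]
polar 140.47 r 0.0701 F_rad 4.16 F_tan -0.77
mark n 15 r 0.0499 az -52.0 rel. pointer(-28): 336.0
mark n 12 r 0.0519 az -49.2 rel. pointer(-28): 338.8
[[-0.0042, -0.0056, 0, 0, 0, 0.1047, 0], [-0.0036, -0.0061, 0, 0, 0, 0.1047, 0], [-0.0029, -0.0065, 0, 0, 0, 0.1047, 0], [-0.0022, -0.0067, 0, 0, 0, 0.1047, 0], [-0.0016, -0.0069, 0, 0, 0, 0.1047, 0], [-0.0008, -0.0070, 0, 0, 0, 0.1047, 0], [0.0000, -0.0070, 0, 0, 0, 0.1047, 0], [0.0006, -0.0071, 0, 0, 0, 0.1047, 0], [0.0015, -0.0069, 0, 0, 0, 0.1047, 0], [0.0021, -0.0067, 0, 0, 0, 0.1047, 0], [0.0028, -0.0065, 0, 0, 0, 0.1047, 0], [0.0035, -0.0062, 0, 0, 0, 0.1047, 0], [0.0041, -0.0057, 0, 0, 0, 0.1047, 0], [0.0047, -0.0053, 0, 0, 0, 0.1047, 0]]
```

View pics/e.png

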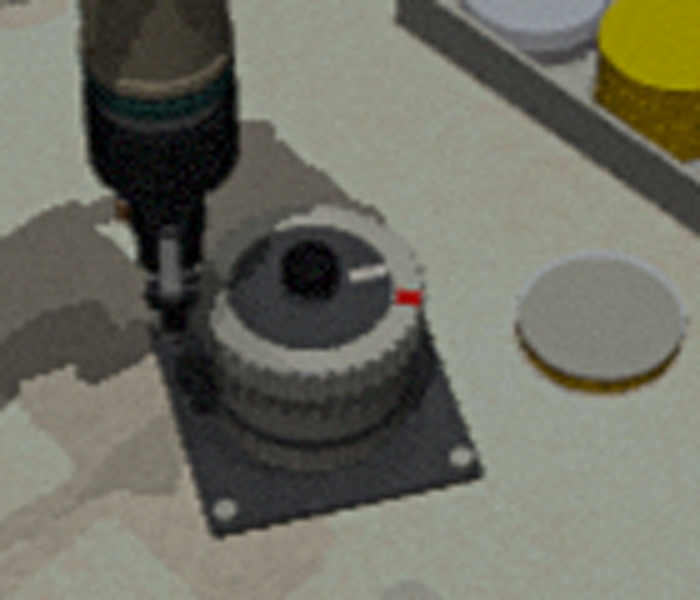

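Emit:
{"fn": "move_arm", "kwargs": {
  "series": [
    [[-0.0034,-0.0062,0,0,0,0.1047,0],[-0.0036,-0.0061,0,0,0,0.1047,0],[-0.0029,-0.0065,0,0,0,0.1047,0],[-0.0022,-0.0067,0,0,0,0.1047,0],[-0.0016,-0.0069,0,0,0,0.1047,0],[-0.0008,-0.007,0,0,0,0.1047,0],[0,-0.007,0,0,0,0.1047,0],[0.0006,-0.0071,0,0,0,0.1047,0],[0.0015,-0.0069,0,0,0,0.1047,0],[0.0021,-0.0067,0,0,0,0.1047,0],[0.0028,-0.0065,0,0,0,0.1047,0],[0.0035,-0.0062,0,0,0,0.1047,0],[0.0041,-0.0057,0,0,0,0.1047,0],[0.0047,-0.0053,0,0,0,0.1047,0]]
  ]
}}

```text
clock: 7.82
position: [0.5191, -0.0446, 0.0869]
ee_rot: [-0.003, -0.376, 0.926, 0.001]
contact_force: [-6.0, -3.4, 3.4]
width: 0.0001
```

Run:
```python
from h import *
rel();ang(zoom("f"));ang(zoom("f2","top"))
```

```text
t 7.82 pos [ 0.5191 -0.0446  0.0869] xaxis yaw -135.77 z [-0.007 -0.001 -1.   ] F [-6.04 -3.44  3.36] M [-0.47  0.85  0.06] w 0.0001 q [-0.218  0.337  1.843 -0.003  0.968 -2.559]
polar -135.35 r 0.0697 F_rad 6.72 F_tan -1.8
no mark 0
mark n 14 r 0.0526 az 29.7 rel. pointer(-28): 57.7
```

View pics/f.png

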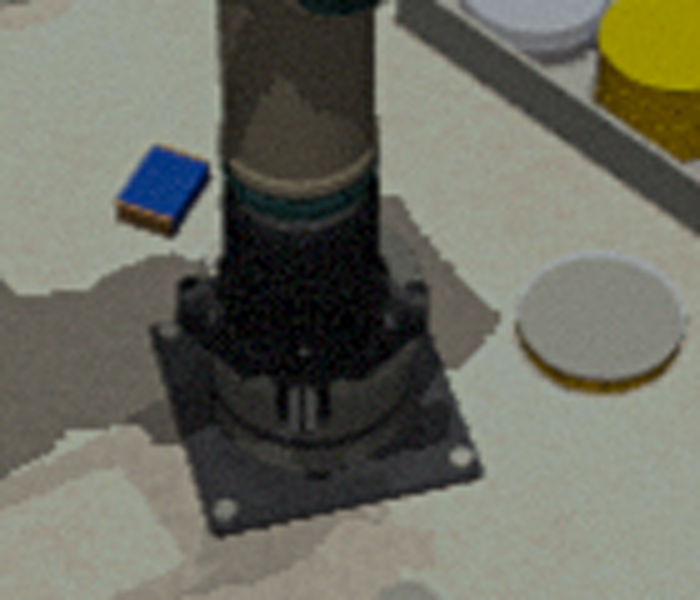

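Emit:
{"fn": "move_arm", "kwargs": {
  "series": [
    [[-0.0053,-0.0053,0,0,0,0,0],[-0.0053,-0.0053,0,0,0,0,0],[-0.0053,-0.0053,0,0,0,0,0],[-0.0053,-0.0053,0,0,0,0,0],[0,0,0.02,0,0,0,0],[0,0,0.02,0,0,0,0],[0,0,0.02,0,0,0,0],[0,0,0.02,0,0,0,0],[0,0,0.02,0,0,0,0],[0.0028,-0.0003,0,0,0,-0.118,0],[0.0028,-0.0003,0,0,0,-0.118,0],[0.0028,-0.0003,0,0,0,-0.118,0],[0.0028,-0.0003,0,0,0,-0.118,0],[0.0028,-0.0003,0,0,0,-0.118,0],[0.0028,-0.0003,0,0,0,-0.118,0],[0.0028,-0.0003,0,0,0,-0.118,0],[0.0028,-0.0003,0,0,0,-0.118,0],[0.0028,-0.0003,0,0,0,-0.118,0],[0.0028,-0.0003,0,0,0,-0.118,0],[0.0028,-0.0003,0,0,0,-0.118,0]]
  ]
}}

```text
clock: 9.58
position: [0.5315, -0.0685, 0.1873]
ee_rot: [0.0, 0.265, 0.964, 0.0]
contact_force: [0.3, 0.1, 0.5]
width: 0.0002
```

Emit:
{"fn": "move_arm", "kwargs": {
  "series": [
    [[0.0028,-0.0003,0,0,0,-0.118,0],[0.0028,-0.0003,0,0,0,-0.118,0],[0.0028,-0.0003,0,0,0,-0.118,0],[0.0028,-0.0003,0,0,0,-0.118,0],[0.0028,-0.0003,0,0,0,-0.118,0],[0.0028,-0.0003,0,0,0,-0.118,0],[0.0028,-0.0003,0,0,0,-0.118,0],[0.0028,-0.0003,0,0,0,-0.118,0],[0.0028,-0.0003,0,0,0,-0.118,0],[0.0028,-0.0003,0,0,0,-0.118,0],[0.0028,-0.0003,0,0,0,-0.118,0],[0.0028,-0.0003,0,0,0,-0.118,0],[0.0028,-0.0003,0,0,0,-0.118,0],[0.0028,-0.0003,0,0,0,-0.118,0],[0.0028,-0.0003,0,0,0,-0.118,0],[0.0028,-0.0003,0,0,0,-0.118,0],[0.0028,-0.0003,0,0,0,-0.118,0],[0.0028,-0.0003,0,0,0,-0.118,0],[0.0028,-0.0003,0,0,0,-0.118,0],[0.0028,-0.0003,0,0,0,-0.118,0]]
  ]
}}

```text
clock: 11.25
position: [0.5875, -0.0745, 0.1873]
ee_rot: [-0.0, 0.993, 0.122, 0.0]
contact_force: [-0.2, 0.7, 0.0]
width: 0.0001
```

Emit:
{"fn": "move_arm", "kwargs": {
  "series": [
    [[0.0028,-0.0003,0,0,0,-0.118,0],[0.0028,-0.0003,0,0,0,-0.118,0],[0.0028,-0.0003,0,0,0,-0.118,0],[0.0028,-0.0003,0,0,0,-0.118,0],[0.0028,-0.0003,0,0,0,-0.118,0],[0.0028,-0.0003,0,0,0,-0.118,0],[0.0028,-0.0003,0,0,0,-0.118,0],[0.0028,-0.0003,0,0,0,-0.118,0],[0.0028,-0.0003,0,0,0,-0.118,0],[0.0028,-0.0003,0,0,0,-0.118,0],[0.0028,-0.0003,0,0,0,-0.118,0],[0,0,0,0,0,0,0],[0,0,0,0,0,0,0]]
  ]
}}

```text
clock: 12.33
position: [0.6183, -0.0778, 0.1872]
ee_rot: [0.0, 0.867, -0.499, -0.0]
contact_force: [0.1, -0.5, 0.2]
width: -0.0001
```

```bash
sed -i 's/C=np.array(\[.5687,.0044\])/C=np.array([.5697,.0044])/' h.py
python3 - <<'E'
from h import *
rel();ang(zoom("g"));ang(zoom("g2","top"))
E
```

```text
t 12.33 pos [ 0.6183 -0.0778  0.1872] xaxis yaw -59.82 z [-0.  0. -1.] F [ 0.07 -0.46  0.15] M [-0.   -0.04  0.03] w -0.0001 q [-0.237  0.381  1.486  0.     1.275  2.378]
polar -59.4 r 0.0955 F_rad 0.43 F_tan -0.18
mark n 11 r 0.0516 az 32.1 rel. pointer(-28): 60.1
mark n 13 r 0.0529 az 30.0 rel. pointer(-28): 58.0
```

View pics/g.png

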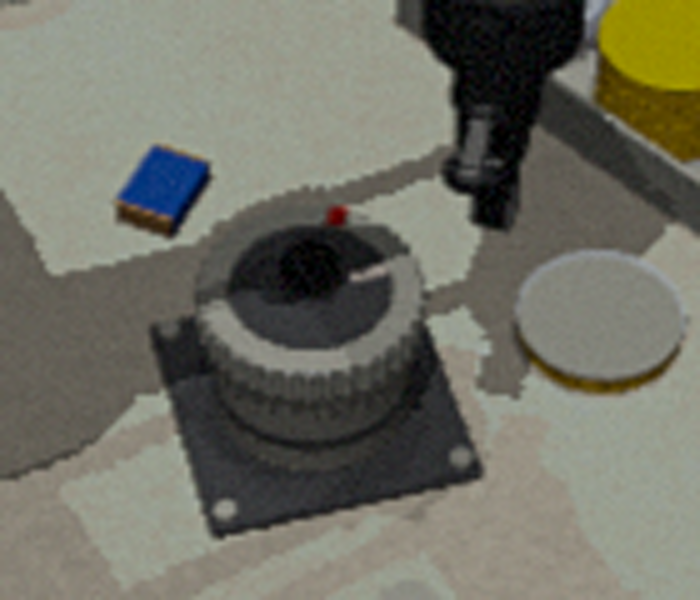

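Emit:
{"fn": "move_arm", "kwargs": {
  "series": [
    [[0,0,-0.02,0,0,0,0],[0,0,-0.02,0,0,0,0],[0,0,-0.02,0,0,0,0],[0,0,-0.02,0,0,0,0],[0,0,-0.02,0,0,0,0],[-0.0022,0.0037,0,0,0,0,0],[-0.0022,0.0037,0,0,0,0,0],[-0.0022,0.0037,0,0,0,0,0],[-0.0022,0.0037,0,0,0,0,0],[-0.0022,0.0037,0,0,0,0,0],[-0.0005,0.0009,0,0,0,0,0],[-0.0005,0.0009,0,0,0,0,0],[-0.0005,0.0009,0,0,0,0,0],[-0.0005,0.0009,0,0,0,0,0],[-0.0005,0.0009,0,0,0,0,0],[-0.0005,0.0009,0,0,0,0,0],[0,0,0,0,0,0,0]]
  ]
}}

```text
clock: 13.85
position: [0.6068, -0.0563, 0.0881]
ee_rot: [0.001, 0.866, -0.499, 0.003]
contact_force: [3.4, -7.2, 1.4]
width: -0.0001
```

Run:
```python
from h import *
rel();arc(-59.5,20,6,.068,.0675)
arc(60.5,20,6,.0675,.0675)
```

```text
t 13.85 pos [ 0.6068 -0.0563  0.0881] xaxis yaw -59.91 z [ 0.005 -0.005 -1.   ] F [ 3.41 -7.17  1.38] M [-1.03 -0.43  0.03] w -0.0001 q [-0.204  0.443  1.655 -0.004  1.038  2.414]
polar -58.57 r 0.0711 F_rad 7.9 F_tan -0.83
[[0.0057, 0.0043, 0, 0, 0, 0.1047, 0], [0.0054, 0.0045, 0, 0, 0, 0.1047, 0], [0.0050, 0.0051, 0, 0, 0, 0.1047, 0], [0.0044, 0.0055, 0, 0, 0, 0.1047, 0], [0.0037, 0.0060, 0, 0, 0, 0.1047, 0], [0.0032, 0.0063, 0, 0, 0, 0.1047, 0], [0.0025, 0.0066, 0, 0, 0, 0.1047, 0], [0.0017, 0.0068, 0, 0, 0, 0.1047, 0], [0.0011, 0.0070, 0, 0, 0, 0.1047, 0], [0.0003, 0.0071, 0, 0, 0, 0.1047, 0], [-0.0004, 0.0070, 0, 0, 0, 0.1047, 0], [-0.0012, 0.0070, 0, 0, 0, 0.1047, 0], [-0.0019, 0.0068, 0, 0, 0, 0.1047, 0], [-0.0026, 0.0066, 0, 0, 0, 0.1047, 0], [-0.0032, 0.0063, 0, 0, 0, 0.1047, 0], [-0.0039, 0.0059, 0, 0, 0, 0.1047, 0], [-0.0045, 0.0054, 0, 0, 0, 0.1047, 0], [-0.0051, 0.0050, 0, 0, 0, 0.1047, 0], [-0.0055, 0.0044, 0, 0, 0, 0.1047, 0], [-0.0060, 0.0037, 0, 0, 0, 0.1047, 0]]
[[-0.0063, 0.0032, 0, 0, 0, 0.1047, 0], [-0.0066, 0.0025, 0, 0, 0, 0.1047, 0], [-0.0068, 0.0017, 0, 0, 0, 0.1047, 0], [-0.0070, 0.0011, 0, 0, 0, 0.1047, 0], [-0.0071, 0.0003, 0, 0, 0, 0.1047, 0], [-0.0070, -0.0004, 0, 0, 0, 0.1047, 0], [-0.0070, -0.0012, 0, 0, 0, 0.1047, 0], [-0.0068, -0.0019, 0, 0, 0, 0.1047, 0], [-0.0066, -0.0026, 0, 0, 0, 0.1047, 0], [-0.0063, -0.0032, 0, 0, 0, 0.1047, 0], [-0.0059, -0.0039, 0, 0, 0, 0.1047, 0], [-0.0054, -0.0045, 0, 0, 0, 0.1047, 0], [-0.0050, -0.0051, 0, 0, 0, 0.1047, 0], [-0.0044, -0.0055, 0, 0, 0, 0.1047, 0], [-0.0037, -0.0060, 0, 0, 0, 0.1047, 0], [-0.0032, -0.0063, 0, 0, 0, 0.1047, 0], [-0.0025, -0.0066, 0, 0, 0, 0.1047, 0], [-0.0017, -0.0068, 0, 0, 0, 0.1047, 0], [-0.0011, -0.0070, 0, 0, 0, 0.1047, 0], [-0.0003, -0.0071, 0, 0, 0, 0.1047, 0]]
```

Emit:
{"fn": "move_arm", "kwargs": {
  "series": [
    [[0.0057,0.0043,0,0,0,0.1047,0],[0.0054,0.0045,0,0,0,0.1047,0],[0.005,0.0051,0,0,0,0.1047,0],[0.0044,0.0055,0,0,0,0.1047,0],[0.0037,0.006,0,0,0,0.1047,0],[0.0032,0.0063,0,0,0,0.1047,0],[0.0025,0.0066,0,0,0,0.1047,0],[0.0017,0.0068,0,0,0,0.1047,0],[0.0011,0.007,0,0,0,0.1047,0],[0.0003,0.0071,0,0,0,0.1047,0],[-0.0004,0.007,0,0,0,0.1047,0],[-0.0012,0.007,0,0,0,0.1047,0],[-0.0019,0.0068,0,0,0,0.1047,0],[-0.0026,0.0066,0,0,0,0.1047,0],[-0.0032,0.0063,0,0,0,0.1047,0],[-0.0039,0.0059,0,0,0,0.1047,0],[-0.0045,0.0054,0,0,0,0.1047,0],[-0.0051,0.005,0,0,0,0.1047,0],[-0.0055,0.0044,0,0,0,0.1047,0],[-0.006,0.0037,0,0,0,0.1047,0]]
  ]
}}

```text
clock: 15.52
position: [0.6064, 0.0662, 0.0881]
ee_rot: [-0.0, 0.865, 0.502, 0.004]
contact_force: [4.7, 5.7, 0.3]
width: -0.0
```

Run:
```python
from h import *
rel();ang(zoom("i"));ang(zoom("i2","top"))
```

```text
t 15.52 pos [0.6064 0.0662 0.0881] xaxis yaw 60.22 z [ 0.007  0.005 -1.   ] F [4.73 5.74 0.3 ] M [ 0.94 -0.75 -0.01] w -0.0 q [-0.008  0.443  1.655  0.005  1.036  0.509]
polar 59.3 r 0.0719 F_rad 7.35 F_tan -1.14
mark n 12 r 0.0528 az 148.9 rel. pointer(-28): 176.9
no mark 0
```

Emit:
{"fn": "move_arm", "kwargs": {
  "series": [
    [[-0.0063,0.0032,0,0,0,0.1047,0],[-0.0066,0.0025,0,0,0,0.1047,0],[-0.0068,0.0017,0,0,0,0.1047,0],[-0.007,0.0011,0,0,0,0.1047,0],[-0.0071,0.0003,0,0,0,0.1047,0],[-0.007,-0.0004,0,0,0,0.1047,0],[-0.007,-0.0012,0,0,0,0.1047,0],[-0.0068,-0.0019,0,0,0,0.1047,0],[-0.0066,-0.0026,0,0,0,0.1047,0],[-0.0063,-0.0032,0,0,0,0.1047,0],[-0.0059,-0.0039,0,0,0,0.1047,0],[-0.0054,-0.0045,0,0,0,0.1047,0],[-0.005,-0.0051,0,0,0,0.1047,0],[-0.0044,-0.0055,0,0,0,0.1047,0],[-0.0037,-0.006,0,0,0,0.1047,0],[-0.0032,-0.0063,0,0,0,0.1047,0],[-0.0025,-0.0066,0,0,0,0.1047,0],[-0.0017,-0.0068,0,0,0,0.1047,0],[-0.0011,-0.007,0,0,0,0.1047,0],[-0.0003,-0.0071,0,0,0,0.1047,0]]
  ]
}}

```text
clock: 17.28
position: [0.4994, 0.0051, 0.0869]
ee_rot: [-0.003, -0.002, 1.0, 0.001]
contact_force: [-3.4, 1.6, 3.2]
width: 0.0001
```

Run:
```python
from h import *
rel();ang(zoom("j"));ang(zoom("j2","top"));arc(180.5,8,6,.0675,.0675)
```

```text
t 17.28 pos [0.4994 0.0051 0.0869] xaxis yaw -179.74 z [-0.007  0.002 -1.   ] F [-3.41  1.57  3.16] M [ 0.21  0.65 -0.06] w 0.0001 q [-0.13   0.309  1.89   0.002  0.95  -1.707]
polar 179.47 r 0.0703 F_rad 3.42 F_tan -1.54
mark n 14 r 0.0503 az -92.1 rel. pointer(-28): 295.9
no mark 0
[[0.0004, -0.0070, 0, 0, 0, 0.1047, 0], [0.0012, -0.0070, 0, 0, 0, 0.1047, 0], [0.0019, -0.0068, 0, 0, 0, 0.1047, 0], [0.0026, -0.0066, 0, 0, 0, 0.1047, 0], [0.0032, -0.0063, 0, 0, 0, 0.1047, 0], [0.0039, -0.0059, 0, 0, 0, 0.1047, 0], [0.0045, -0.0054, 0, 0, 0, 0.1047, 0], [0.0051, -0.0050, 0, 0, 0, 0.1047, 0]]
```

View pics/j.png

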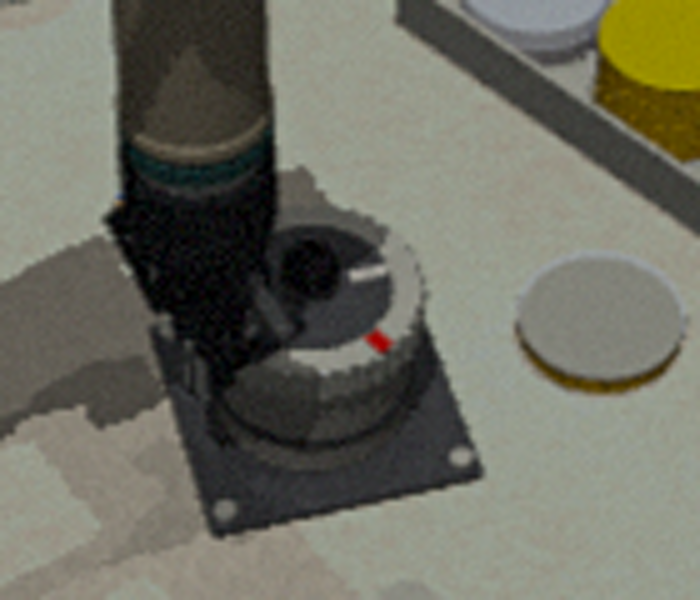

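```bash
python3 -c "
from h import *
arc(180.5,10,6,.0675,.0675)"
```

```text
[[0.0004, -0.0070, 0, 0, 0, 0.1047, 0], [0.0012, -0.0070, 0, 0, 0, 0.1047, 0], [0.0019, -0.0068, 0, 0, 0, 0.1047, 0], [0.0026, -0.0066, 0, 0, 0, 0.1047, 0], [0.0032, -0.0063, 0, 0, 0, 0.1047, 0], [0.0039, -0.0059, 0, 0, 0, 0.1047, 0], [0.0045, -0.0054, 0, 0, 0, 0.1047, 0], [0.0051, -0.0050, 0, 0, 0, 0.1047, 0], [0.0055, -0.0044, 0, 0, 0, 0.1047, 0], [0.0060, -0.0037, 0, 0, 0, 0.1047, 0]]
```

Emit:
{"fn": "move_arm", "kwargs": {
  "series": [
    [[0.0011,-0.007,0,0,0,0.072,0],[0.0012,-0.007,0,0,0,0.072,0],[0.0019,-0.0068,0,0,0,0.072,0],[0.0026,-0.0066,0,0,0,0.072,0],[0.0032,-0.0063,0,0,0,0.072,0],[0.0039,-0.0059,0,0,0,0.072,0],[0.0045,-0.0054,0,0,0,0.072,0],[0.0051,-0.005,0,0,0,0.072,0],[0.0055,-0.0044,0,0,0,0.072,0],[0,0,0,0,0,0,0]]
  ]
}}

```text
clock: 18.22
position: [0.5281, -0.0535, 0.0868]
ee_rot: [-0.005, -0.32, 0.947, -0.001]
contact_force: [-7.3, -10.7, 4.5]
width: 0.0002
```

Run:
```python
from h import *
rel();ang(zoom("k"));ang(zoom("k2","top"))
```

```text
t 18.22 pos [ 0.5281 -0.0535  0.0868] xaxis yaw -142.67 z [-0.009 -0.005 -1.   ] F [ -7.32 -10.74   4.5 ] M [-1.73  1.22 -0.  ] w 0.0002 q [-0.227  0.35   1.822 -0.009  0.977 -2.445]
polar -125.68 r 0.0713 F_rad 12.99 F_tan 0.32
no mark 3
no mark 0
```

View pics/k2.png

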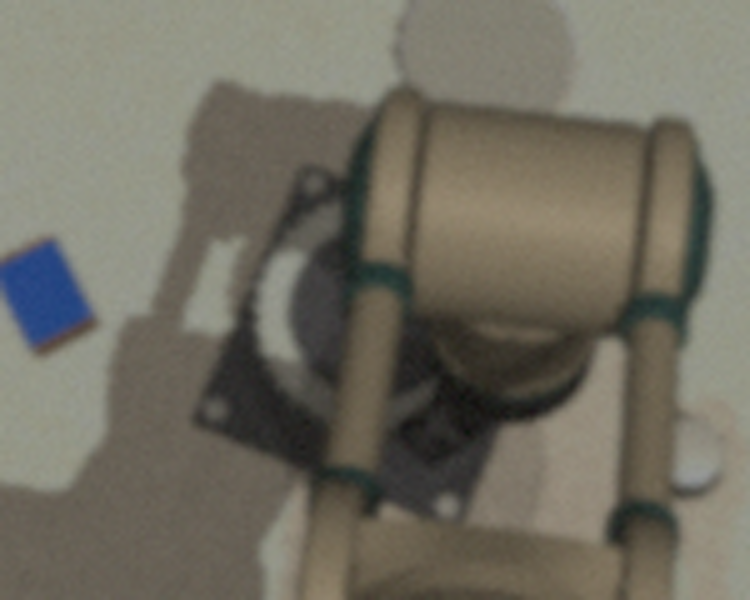

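Probably about 8° short, or there. Retreat outward, lift, and look.

Emit:
{"fn": "move_arm", "kwargs": {
  "series": [
    [[-0.0045,-0.006,0,0,0,0,0],[-0.0045,-0.006,0,0,0,0,0],[-0.0045,-0.006,0,0,0,0,0],[-0.0045,-0.006,0,0,0,0,0],[-0.006,-0.006,0.02,0,0,0,0],[-0.006,-0.006,0.02,0,0,0,0],[-0.01,-0.01,0.02,0,0,0,0],[-0.015,-0.015,0.02,0,0,0,0],[-0.015,-0.015,0.02,0,0,0,0],[-0.015,-0.015,0.02,0,0,0,0],[-0.015,-0.015,0,0,0,0,0],[0,0,0,0,0,0,0]]
  ]
}}

```text
clock: 19.32
position: [0.4313, -0.1556, 0.2087]
ee_rot: [-0.001, -0.315, 0.949, -0.003]
contact_force: [-0.7, 0.2, -0.5]
width: 0.0002
```

Run:
```python
from h import *
rel();ang(zoom("l"));ang(zoom("l2","top"))
```

```text
t 19.32 pos [ 0.4313 -0.1556  0.2087] xaxis yaw -143.31 z [-0.    -0.006 -1.   ] F [-0.72  0.16 -0.47] M [ 0.02  0.03 -0.03] w 0.0002 q [-0.494  0.123  1.794 -0.005  1.223 -2.703]
polar -130.85 r 0.2115 F_rad 0.35 F_tan -0.65
no mark 2
mark n 11 r 0.0522 az -32.8 rel. pointer(-28): 355.2
```

View pics/l.png

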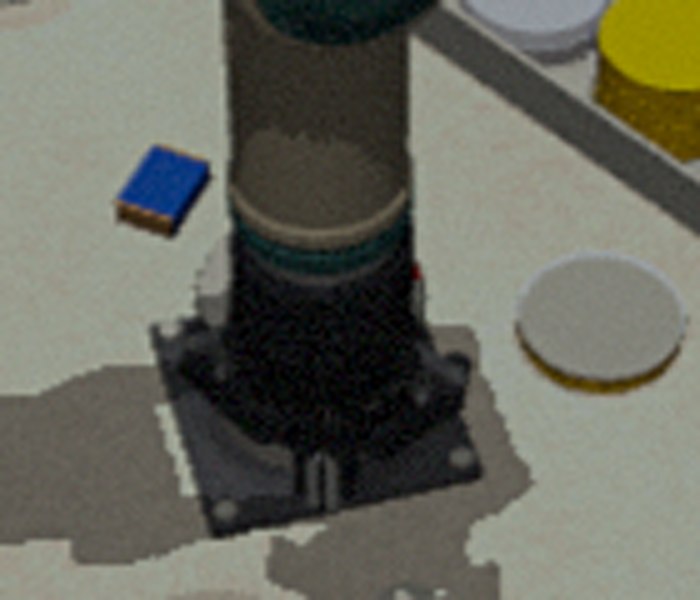

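View pics/l2.png

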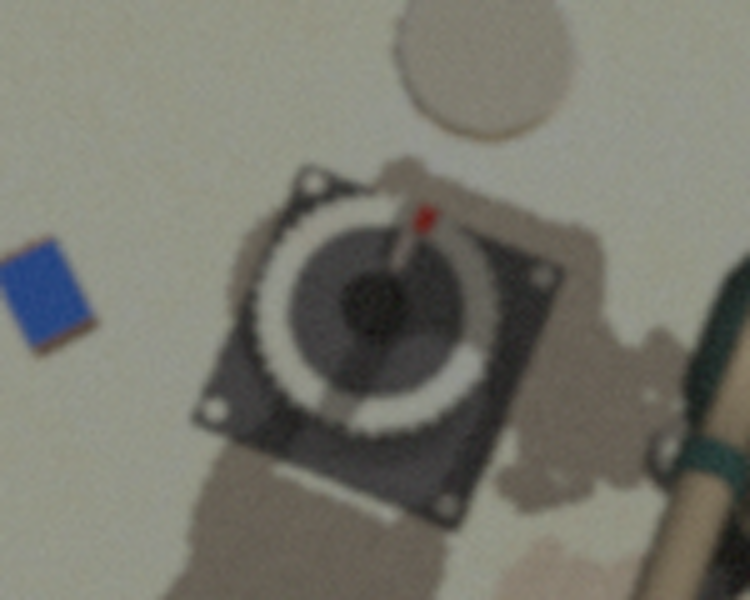

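Emit:
{"fn": "move_arm", "kwargs": {
  "series": [
    [[0,0,0,0,0,-0.1,0],[0,0,0,0,0,-0.1,0],[0,0,0,0,0,-0.1,0],[0,0,0,0,0,-0.1,0],[-0.01,-0.02,0.01,0,0,-0.1,0],[-0.01,-0.02,0.01,0,0,-0.1,0],[-0.01,-0.02,0.01,0,0,-0.1,0],[-0.01,-0.02,0.01,0,0,-0.1,0],[0,0,0,0,0,0,0],[0,0,0,0,0,0,0],[0,0,0,0,0,0,0]]
  ]
}}

```text
clock: 20.33
position: [0.3932, -0.2326, 0.2464]
ee_rot: [-0.002, 0.077, 0.997, 0.0]
contact_force: [0.8, -0.2, -0.6]
width: -0.0001
```

Run:
```python
from h import *
s=rel();print(np.abs(s["qd"]).max());ang(zoom("m"));ang(zoom("m2","top"))
t=dict(np.load("pics/m2.npz"));a=dict(np.load("pics/a_top.npz"))
m=snap("m")
d=dict(np.load("pics/m_top.npz"))
cv2.imwrite("pics/m_full.png",d["color"][:,:,::-1])
```

```text
t 20.33 pos [ 0.3932 -0.2326  0.2464] xaxis yaw 171.19 z [-0.004  0.001 -1.   ] F [ 0.77 -0.15 -0.6 ] M [-0.03 -0.03 -0.01] w -0.0001 q [-6.850e-01  9.600e-02  1.727e+00 -2.000e-03  1.322e+00 -2.102e+00]
polar -126.67 r 0.2955 F_rad -0.34 F_tan 0.71
0.013470190497629753
no mark 0
mark n 10 r 0.0518 az -32.6 rel. pointer(-28): 355.4
```

View pics/m.png

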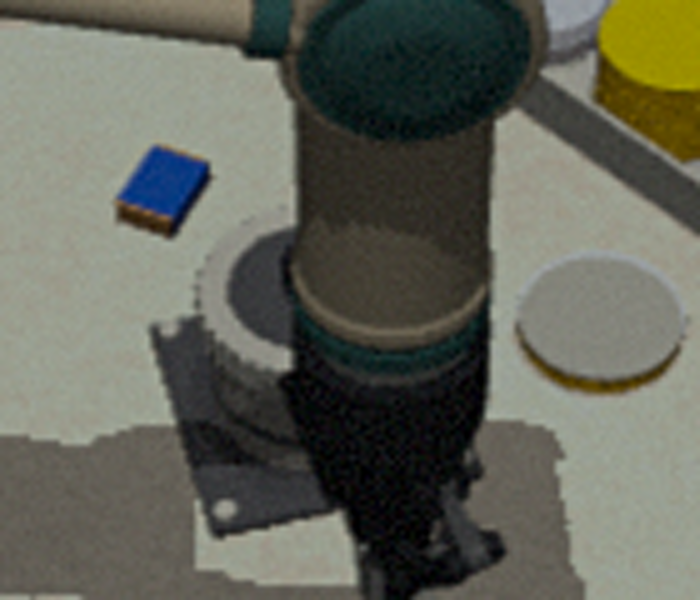

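View pics/m_full.png

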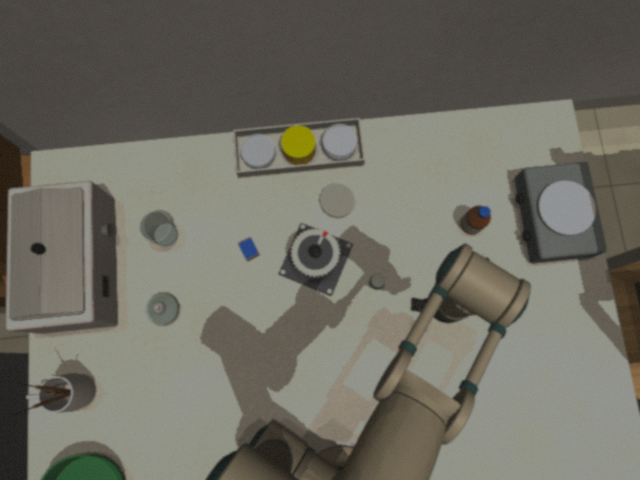

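```bash
python3 -c "
from rig import manip
print(manip.sign_off())"
```

```text
the job is handed in; nothing more can be done
None
```

I turned the ring about 575° anticlockwise, from roughly 141° to its second arrival at the pointer, and handed the job in at about 20 s of the 72 s. I did it with the closed fingertips pushing on the outside of the rim, in two sweeps round the jar. Sampled contact force was about 4–13 N, and I never aimed at the lid or its knob.

- **Ring position:** the last top view puts the red mark about 5° short of the pointer, against the 20° allowed. The side camera could not confirm this, because the arm blocked its view of the mark. An earlier top view, taken after the fingers were clear, gave the same angle.
- **Robot clear:** the gripper was about 0.3 m from the ring axis and 0.25 m up, with no real contact force.
- **Loose things:** by eye, the lamp, cap, dish, matchbox, beaker and reagent bottle look unmoved in the last top view. The vial block was hidden behind the arm, so I did not check it at the end; the tool never went down near it.
- **Joint range:** while I was backing away, the last joint read -2.703 rad for a moment against its stated limit of -2.7. I turned it back straight away and nothing was reported, but it may count as passing the range.

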